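# Find the loaded battery case by its weight and hold it up

## Task

Three look-alike blue cases stand in the grey dock on the desk; just one of them has the spare battery of the recording unit inside, and only its weight tells. Heft them by their handles, gently set any empty one back upright in an empty bay of the dock, and finish holding the heavy one level and still by its handle, its underside at least 15 cm above the desktop, for the technician to take: do not put it down or let go. Keep the cases upright throughout, leave the other two standing in the dock, and do not disturb the jar, the roll of tape or the mouse.

Things in the scene. Friction and masses are not known exactly. Their poses are not given: they have to be found in the camera images.
- case_1: One of three look-alike closed blue hard cases, 90 (x) x 60 (y) mm, 66 mm tall, white carry handle on top along x. Origin: centre of its underside, z up. Empty about 0.24 kg (2.3 N), with the battery 0.60 to 0.70 kg (5.9 to 6.9 N); neither looks nor the number tell which. At the start it stands in a dock bay, axes within 0.03 rad of the dock's.
- case_2: One of three look-alike closed blue hard cases, 90 (x) x 60 (y) mm, 66 mm tall, white carry handle on top along x. Origin: centre of its underside, z up. Empty about 0.24 kg (2.3 N), with the battery 0.60 to 0.70 kg (5.9 to 6.9 N); neither looks nor the number tell which. At the start it stands in a dock bay, axes within 0.03 rad of the dock's.
- case_3: One of three look-alike closed blue hard cases, 90 (x) x 60 (y) mm, 66 mm tall, white carry handle on top along x. Origin: centre of its underside, z up. Empty about 0.24 kg (2.3 N), with the battery 0.60 to 0.70 kg (5.9 to 6.9 N); neither looks nor the number tell which. At the start it stands in a dock bay, axes within 0.03 rad of the dock's.
- handle_1 (a point): Centre of the handle bar of this case, 106 mm above its underside. Flat-sided bar 74 mm long (case x), 12 mm wide (y), 12 mm tall, on two posts at its ends; between them the gap under the bar is 54 mm long and 34 mm high.
- handle_2 (a point): Centre of the handle bar of this case, 106 mm above its underside. Flat-sided bar 74 mm long (case x), 12 mm wide (y), 12 mm tall, on two posts at its ends; between them the gap under the bar is 54 mm long and 34 mm high.
- handle_3 (a point): Centre of the handle bar of this case, 106 mm above its underside. Flat-sided bar 74 mm long (case x), 12 mm wide (y), 12 mm tall, on two posts at its ends; between them the gap under the bar is 54 mm long and 34 mm high.
- dock: Fixed low grey tray, 126 (x) x 300 (y) mm, 18 mm tall, three bays side by side at y = -100, 0, +100 mm. Origin: centre of its underside on the desktop, z up. Each bay is 102 (x) x 72 (y) mm inside, floor 6 mm above the desktop, rails 12 mm above that floor: a case has 6 mm play on every side. Neighbouring handles are about 100 mm apart.
- jar: White closed jar, 62 mm across, 70 mm tall, loose bystander. Origin: centre of its underside.
- tape: Pale roll of tape lying flat, 68 mm across, 25 mm tall, loose bystander. Origin: centre of its underside.
- mouse: Grey computer mouse, 105 x 60 mm, 32 mm tall, loose bystander. Origin: centre of its underside.
Things that resemble listed ones, but are neither listed nor needed, are in the scene too. Leave any pink or turquoise look-alike of the case_1 alone.

How it is judged:
At the end, for the whole second after the job is handed in: The case with the battery is held, underside over 140 mm above the desktop, within 0.1 rad of upright, under 30 mm/s and 0.2 rad/s, touching no dock or case; the other two stand released, upright within 0.1 rad, at rest on bay floors, each pressing the dock with 1 to 4 N (((height (world z) of case_1 above 0.14 m and angle between case_1's own z axis and vertical below 0.1 rad and linear speed of case_1 below 0.03 m/s and angular speed of case_1 below 0.2 rad/s and contact force between case_1 and the fingers above 1 N and contact force between case_1 and dock below 0.05 N and (contact force between case_1 and case_2 below 0.05 N and z of case_2 in the frame of dock between 0.002 and 0.011 m and x of case_2 in the frame of dock between -0.015 and 0.015 m and y of case_2 in the frame of dock between -0.12 and 0.12 m and angle between case_2's own z axis and vertical below 0.1 rad and linear speed of case_2 below 0.03 m/s and contact force between case_2 and dock between 1 and 4 N and contact force between case_2 and the fingers below 0.05 N) and (contact force between case_1 and case_3 below 0.05 N and z of case_3 in the frame of dock between 0.002 and 0.011 m and x of case_3 in the frame of dock between -0.015 and 0.015 m and y of case_3 in the frame of dock between -0.12 and 0.12 m and angle between case_3's own z axis and vertical below 0.1 rad and linear speed of case_3 below 0.03 m/s and contact force between case_3 and dock between 1 and 4 N and contact force between case_3 and the fingers below 0.05 N)) or (height (world z) of case_2 above 0.14 m and angle between case_2's own z axis and vertical below 0.1 rad and linear speed of case_2 below 0.03 m/s and angular speed of case_2 below 0.2 rad/s and contact force between case_2 and the fingers above 1 N and contact force between case_2 and dock below 0.05 N and (contact force between case_2 and case_1 below 0.05 N and z of case_1 in the frame of dock between 0.002 and 0.011 m and x of case_1 in the frame of dock between -0.015 and 0.015 m and y of case_1 in the frame of dock between -0.12 and 0.12 m and angle between case_1's own z axis and vertical below 0.1 rad and linear speed of case_1 below 0.03 m/s and contact force between case_1 and dock between 1 and 4 N and contact force between case_1 and the fingers below 0.05 N) and (contact force between case_2 and case_3 below 0.05 N and z of case_3 in the frame of dock between 0.002 and 0.011 m and x of case_3 in the frame of dock between -0.015 and 0.015 m and y of case_3 in the frame of dock between -0.12 and 0.12 m and angle between case_3's own z axis and vertical below 0.1 rad and linear speed of case_3 below 0.03 m/s and contact force between case_3 and dock between 1 and 4 N and contact force between case_3 and the fingers below 0.05 N)) or (height (world z) of case_3 above 0.14 m and angle between case_3's own z axis and vertical below 0.1 rad and linear speed of case_3 below 0.03 m/s and angular speed of case_3 below 0.2 rad/s and contact force between case_3 and the fingers above 1 N and contact force between case_3 and dock below 0.05 N and (contact force between case_3 and case_1 below 0.05 N and z of case_1 in the frame of dock between 0.002 and 0.011 m and x of case_1 in the frame of dock between -0.015 and 0.015 m and y of case_1 in the frame of dock between -0.12 and 0.12 m and angle between case_1's own z axis and vertical below 0.1 rad and linear speed of case_1 below 0.03 m/s and contact force between case_1 and dock between 1 and 4 N and contact force between case_1 and the fingers below 0.05 N) and (contact force between case_3 and case_2 below 0.05 N and z of case_2 in the frame of dock between 0.002 and 0.011 m and x of case_2 in the frame of dock between -0.015 and 0.015 m and y of case_2 in the frame of dock between -0.12 and 0.12 m and angle between case_2's own z axis and vertical below 0.1 rad and linear speed of case_2 below 0.03 m/s and contact force between case_2 and dock between 1 and 4 N and contact force between case_2 and the fingers below 0.05 N)))); the arm keeps its last pose, push and grip.
It fails at once if a case was tipped by more than 0.4 rad (angle between any of case_1, case_2, case_3's own z axis and vertical above 0.4 rad).
It fails at once if a case was dropped or rammed onto the dock (over 60 N) (contact force between any of case_1, case_2, case_3 and dock above 60 N).
It fails at once if the jar, the tape or the mouse was moved by more than 30 mm (distance of any of jar, tape, mouse from where it was at the start of the episode above 0.03 m).
It also fails if it takes over 67 s, if anything falls off the work surface, if the arm or the gripper's body presses on something with over 40 N, if the wrist force passes 120 N, or if a joint passes its speed limit or range.

## Robot

A 6-joint arm with a two-finger parallel gripper is mounted at the origin on the work surface. World frame = base frame: x ahead of the robot, y to its left, z up, the work surface at z = 0. Lengths are in m, angles in rad, forces in N, time in s.
With the tool pointing down it reaches from about 0.35 to 0.775 m from the base axis. Payload 7.3 kg.
Tool frame: the origin (TCP) lies between the finger pads; the fingertips stand 14 mm ahead of it and the grasp point (between the pads) lies 5 mm behind it; z points along the fingers, y is the direction in which the jaws open and shut (so a half turn about z gives the same grasp; the last joint's range is limited). The gripper opens to 92 mm and grips with 3 to 60 N. Pads are 19 mm wide; open, the fingers measure 130 mm over their backs; the gripper's body (75 mm by 190 mm) begins 47 mm behind the grasp point.
Start: joints at [1.161, 0.342, 1.524, -0, 1.275, -0.146], TCP at [0.137, 0.507, 0.215] pointing down, gripper open.
Joint ranges: [-2.53, 2.53], [-0.77, 2.02], [0.04, 2.7], [-1, 4.14], [0.28, 2.66], [-3.11, 3.11]. Speed limits (rad/s): [2.57, 2.57, 3.14, 3.14, 3.14, 3.14].

## Interface

Orientations are given as [roll, pitch, yaw] about the fixed x, y, z axes, in that order (R = Rz(yaw) Ry(pitch) Rx(roll)).
In Python, from cell import robot gives the robot as it stands.
- The arm moves only by the shell command python3 -m creep 'ROWS' [FORCE]. ROWS is JSON, a list that holds one entry, the list of rows, each a list of 7 numbers: the shift along the tool's x, y, z in cm, then the turn, a rotation vector about the tool's x, y, z in degrees, then the gripper command: -1 is shut, 1 is fully open, values between are in proportion. In form: [[[tx, ty, tz, wx, wy, wz, gripper], ...]]. A call has 1 to 8 rows; each row is the pose to reach, as a shift and turn from the pose measured when the call began, along the tool's axes at that moment; what a row does not reach only later rows make up. A row lasts 1/10 s, in which the tool goes at most 50 mm and 8.59 degrees, less where a joint would pass 70% of its speed; a pose out of reach is approached as far as the arm can. A call with a gripper value outside its range is refused whole. The fingers move at their own pace and stop on an object; FORCE is the grip in N (left out, the last holds). Time passes only in rows, so rows that repeat a pose let the fingers close. It gives the time, the measured TCP pose, the force and the opening at its end, in the units of the state.
- robot.observe(): the state, without advancing time (a new reading comes with each control period).
- robot.read_camera(name): name is "scene" or "top" or "wrist"; returns the picture (480x640x3 uint8, red, green, blue); there is no depth.
- robot.camera_params(name): a dict with "camera_matrix" (3x3 intrinsics, pixels), "k1" (the pictures are not rectified: a ray, as slopes to the right and down, at radius r is drawn at 1 + k1 r^2 times it, then the intrinsics apply), "R" (3x3) and "t" (3): a world point X has camera coordinates R X + t. Camera axes: x right, y down, z forward; pixel columns grow to the right and rows downward; lengths in m; the calibration is good to about 2 mm. A picture is of the moment at which its call begins: read the wrist's pose just before it. camera_params takes no time and is no camera call; for the wrist camera it gives the pose at the moment of the call.
- robot.hand_in(): hands the job in, once; it reports no verdict.
Trained networks look in the newest picture that a camera, given by its name, has taken for a name from the list of things; names that differ only in an ending like _2 or _b are one class to them, and where a whole thing is asked for, a point or a joint stands for the part that bears it (a point fixed in the world has none). Each returns a list of dicts, best first, with "score" (0 to 1); they miss things now and then, are a little off and sometimes report something else, mostly with a low value. They report only what shows in the picture. A call takes as long as a camera call. They do not tell look-alikes from the thing itself.
- robot.look_for(camera, label): "centre" ([x, y, z] in m, in the coordinates of the camera as it stood for that picture, good to about 4 mm: the middle of the surface that is visible of it).
- robot.masks_of(camera, label): "mask" (480x640 bool, what is visible of it).
The state is a dict: "time": time; "qpos": joint angles; "qvel": joint speeds; "joint_efforts": joint torques, N m; "tool_pos": TCP position; "tool_rot": TCP orientation; "contact_force": force on the tool from outside, world axes, zero at the start; "torque": the same for the moment, N m; "opening": finger opening in m.
Only numpy, scipy, OpenCV 4.12 (cv2) and the standard library are available. Lean on these libraries where they do the work, as an engineer would, in place of code of your own. Each camera call takes 0.05 s, during which the arm holds its last target.

## Working session

There is one attempt and no reset: what is moved stays moved. The work goes in short steps, Python scripts to look and compute and a shell command to move; the robot and the scene stay as the last step left them, time stands still between calls to the robot, and variables do not carry over. Pictures are saved under pics/ and viewed, and the job is handed in when it is done.

```bash
mkdir -p pics; ls
python3 - <<'E'
from cell import robot
import cv2
s=robot.observe();print({k:s[k] for k in('time','tool_pos','tool_rot','contact_force','opening')})
for n in('scene','top'):
    im=robot.read_camera(n);cv2.imwrite(f'pics/{n}0.png',im[:,:,::-1])
    p=robot.camera_params(n);print(n,p)
    for l in('case_1','handle_1','dock','jar','tape','mouse'):
        for d in robot.look_for(n,l):
            import numpy as np
            c=np.array(d['centre']);print(l,round(d['score'],2),(np.array(p['R']).T@(c-np.array(p['t']))).round(3))
E
```

```text
pics
{'time': 0.0, 'tool_pos': array([0.13672103, 0.50644443, 0.21453578]), 'tool_rot': array([-3.14006296e+00, -1.87632139e-04,  2.87776463e+00]), 'contact_force': array([-0.28090165, -0.44007329, -0.27135103]), 'opening': 0.09203805750080668}
scene {'camera_matrix': array([[527.98549601,   0.        , 328.11954474],
       [  0.        , 527.98549601, 240.55805589],
       [  0.        ,   0.        ,   1.        ]]), 'k1': -0.15460702279291244, 'R': array([[-0.65930584,  0.75169879, -0.01627118],
       [ 0.4909224 ,  0.41398927, -0.76655599],
       [-0.56948311, -0.51338273, -0.64197131]]), 't': array([ 0.41375835, -0.20943635,  1.58009507])}
case_1 0.85 [ 0.446 -0.175  0.063]
case_1 0.73 [0.531 0.174 0.07 ]
case_1 0.73 [ 0.584 -0.174  0.062]
case_1 0.68 [0.742 0.1   0.063]
handle_1 0.94 [0.741 0.097 0.067]
handle_1 0.78 [0.556 0.079 0.074]
handle_1 0.75 [ 0.588 -0.015  0.068]
handle_1 0.67 [ 0.587 -0.183  0.062]
handle_1 0.57 [0.534 0.167 0.073]
dock 0.85 [0.564 0.1   0.018]
jar 0.82 [0.496 0.327 0.051]
tape 0.71 [ 0.747 -0.061  0.02 ]
top {'camera_matrix': array([[481.63471298
[... 298 characters left out ...]
-0.98443017]]), 't': array([-0.04312716,  0.60647125,  1.10518462])}
case_1 0.91 [0.723 0.083 0.067]
case_1 0.71 [ 0.426 -0.186  0.066]
case_1 0.69 [ 0.553 -0.026  0.075]
case_1 0.64 [ 0.566 -0.195  0.063]
case_1 0.61 [0.495 0.153 0.071]
case_1 0.6 [0.522 0.064 0.07 ]
handle_1 0.92 [ 0.567 -0.197  0.066]
handle_1 0.79 [0.522 0.064 0.069]
handle_1 0.71 [ 0.556 -0.03   0.073]
handle_1 0.67 [0.495 0.156 0.069]
handle_1 0.64 [0.724 0.083 0.068]
handle_1 0.61 [ 0.427 -0.184  0.067]
dock 0.89 [0.52  0.042 0.022]
jar 0.75 [0.474 0.308 0.067]
tape 0.62 [ 0.738 -0.067  0.024]
mouse 0.87 [ 0.424 -0.377  0.019]
mouse 0.42 [0.475 0.308 0.067]
mouse 0.39 [0.495 0.151 0.072]
mouse 0.26 [0.523 0.044 0.021]
```

View pics/scene0.png

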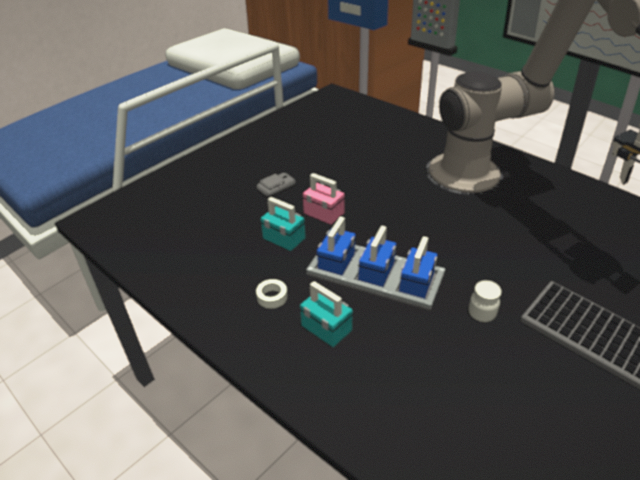

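View pics/top0.png

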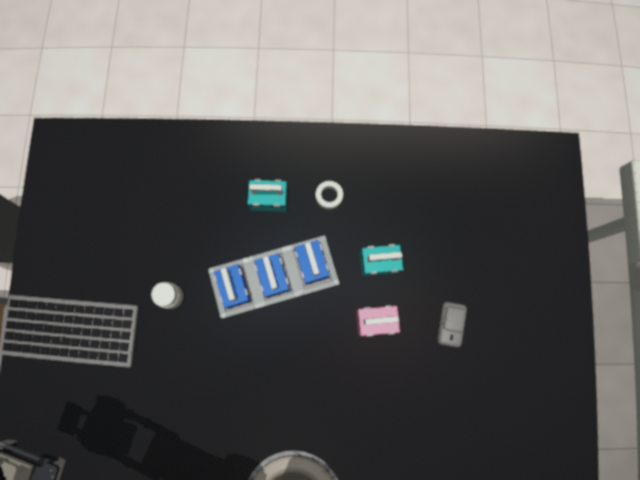

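The scene shot shows three blue cases in the grey dock, with turquoise and pink decoys around it. In the top image the blue cases sit at about (231,286), (271,273) and (313,261). Next I'll measure the handles and dock.

```bash
cat > h.py <<'E'
import numpy as np,cv2
def ray(p,uv,z):
    K=np.array(p['camera_matrix']);R=np.array(p['R']);t=np.array(p['t'])
    d=np.array([(uv[0]-K[0,2])/K[0,0],(uv[1]-K[1,2])/K[1,1]]);s=d.copy()
    for _ in range(20): s=d/(1+p['k1']*(s@s))
    C=-R.T@t;v=R.T@np.array([s[0],s[1],1]);return C+v*(z-C[2])/v[2]
def bars(im,minA=8):
    hsv=cv2.cvtColor(im,cv2.COLOR_RGB2HSV)
    blue=((hsv[...,0]>105)&(hsv[...,0]<130)&(hsv[...,1]>150)&(hsv[...,2]>60)).astype(np.uint8)
    return hsv,blue
E
python3 - <<'E'
from h import *
from cell import robot
im=cv2.imread('pics/top0.png');crop=im[225:330,195:350]
cv2.imwrite('pics/top0c.png',cv2.resize(crop,None,fx=5,fy=5,interpolation=cv2.INTER_CUBIC))
im=cv2.imread('pics/scene0.png');crop=im[205:315,295:455]
cv2.imwrite('pics/scene0c.png',cv2.resize(crop,None,fx=5,fy=5,interpolation=cv2.INTER_CUBIC))
E
```

```text
(no output)
```

View pics/top0c.png

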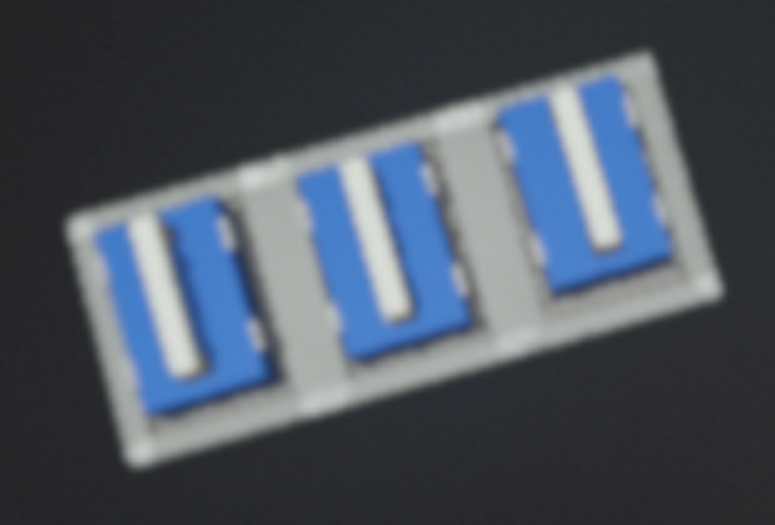

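View pics/scene0c.png

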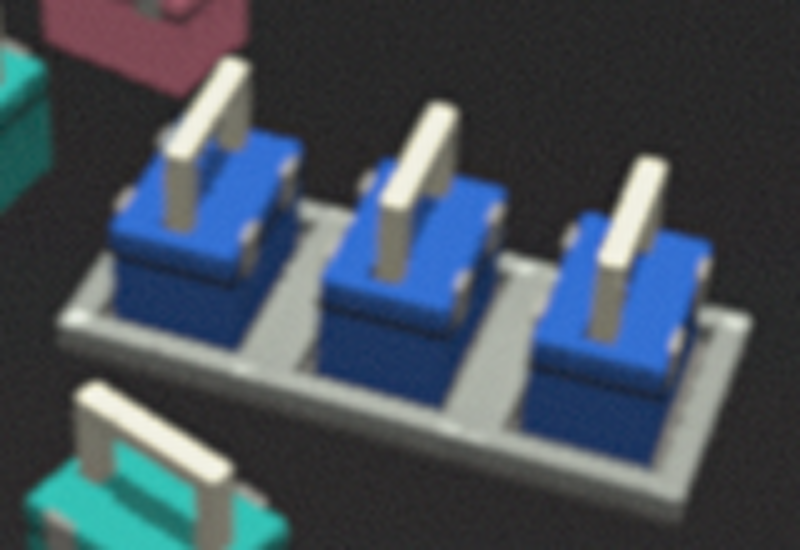

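The top crop shows the bar ends and the dock corners clearly, so I'll project them at known heights.

Run:
```python
from h import *
from cell import robot
p=robot.camera_params('top')
f=lambda U,x0,y0:((U[0]+.5)/5-.5+x0,(U[1]+.5)/5-.5+y0)
B=[((145,216),(185,376)),((353,159),(397,318)),((566,88),(606,248))]
for a,b in B:
    A,C=[ray(p,f(q,195,225),.118) for q in(a,b)]
    d=A-C;print('top bar',((A+C)/2).round(4),'len',np.linalg.norm(d).round(4),'yaw',np.arctan2(d[1],d[0]).round(3))
D=[ray(p,f(q,195,225),.018) for q in((68,222),(653,52),(720,292),(132,465))]
D=np.array(D);print('dock',D.mean(0).round(4),[np.linalg.norm(D[i]-D[(i+1)%4]).round(3) for i in range(4)])
d=(D[0]-D[1]);print('dock y dir yaw',np.arctan2(d[1],d[0])-np.pi/2);d=D[3]-D[2];print(np.arctan2(d[1],d[0])-np.pi/2)
p=robot.camera_params('scene')
for a,b in [((232,66),(180,150)),((440,112),(397,200)),((652,166),(614,262))]:
    A,C=[ray(p,f(q,295,205),.118) for q in(a,b)]
    d=C-A;print('scene bar',((A+C)/2).round(4),np.linalg.norm(d).round(4),'yaw',np.arctan2(d[1],d[0]).round(3))
```

```text
top bar [0.4984 0.1578 0.118 ] len 0.0746 yaw 0.301
top bar [0.5272 0.0646 0.118 ] len 0.0748 yaw 0.311
top bar [ 0.562  -0.0293  0.118 ] len 0.0752 yaw 0.271
dock [0.5298 0.0634 0.018 ] [np.float64(0.301), np.float64(0.124), np.float64(0.298), np.float64(0.124)]
dock y dir yaw 0.3167113159043784
0.3162920523492976
scene bar [ 0.5669 -0.0272  0.118 ] 0.0654 yaw 0.341
scene bar [0.5322 0.0669 0.118 ] 0.0653 yaw 0.351
scene bar [0.5038 0.1616 0.118 ] 0.0679 yaw 0.342
```

```bash
cat >> h.py <<'E'
from scipy.spatial.transform import Rotation as Ro
def go(s,pos,yaw):
    R=Ro.from_euler('xyz',s['tool_rot']);T=Ro.from_euler('xyz',[np.pi,0,yaw])
    d=R.inv().apply(np.array(pos)-s['tool_pos'])*100
    w=(R.inv()*T).as_rotvec(degrees=True)
    print('row cm',d.round(2),'deg',w.round(2))
E
python3 - <<'E'
from h import *
from cell import robot
s=robot.observe()
go(s,[.499,.158,.215],.314-np.pi)
E
```

```text
row cm [-4.406e+01 -2.424e+01  2.000e-02] deg [ 1.000e-02  0.000e+00 -3.311e+01]
```

```bash
python3 -m creep '[[[-44.1,-24.2,0,0,0,-33,0.4],[-44.1,-24.2,0,0,0,-33,0.4],[-44.1,-24.2,0,0,0,-33,0.4],[-44.1,-24.2,0,0,0,-33,0.4],[-44.1,-24.2,0,0,0,-33,0.4],[-44.1,-24.2,0,0,0,-33,0.4],[-44.1,-24.2,0,0,0,-33,0.4],[-44.1,-24.2,0,0,0,-33,0.4]]]' 20
python3 - <<'E'
from h import *
from cell import robot
s=robot.observe();print(s['tool_pos'],s['tool_rot'],s['qpos'])
go(s,[.499,.158,.215],.314-np.pi)
E
```

```text
time: 1.5
tool_pos: [0.4091, 0.2454, 0.2156]
tool_rot: [3.141, 0.001, -2.829]
contact_force: [1.2, 0.8, -0.2]
opening: 0.0639
[0.40908074 0.24535895 0.21555918] [ 3.14131592e+00  8.73503659e-04 -2.82946461e+00] [ 3.79252611e-01  2.53386814e-01  1.64973246e+00  2.30183677e-04
  1.23758329e+00 -1.50374707e+00]
row cm [ -5.87 -11.08   0.06] deg [ 0.02  0.05 -0.11]
```

```bash
python3 -m creep '[[[-5.9,-11.1,0,0,0,0,0.4],[-5.9,-11.1,0,0,0,0,0.4],[-5.9,-11.1,0,0,0,0,0.4],[-5.9,-11.1,0,0,0,0,0.4],[-5.9,-11.1,0,0,0,0,0.4],[-5.9,-11.1,0,0,0,0,0.4]]]'
python3 - <<'E'
from h import *
from cell import robot
s=robot.observe();print(s['tool_pos'],s['tool_rot'],s['contact_force'])
p=robot.camera_params('wrist');im=robot.read_camera('wrist');cv2.imwrite('pics/w1.png',im[:,:,::-1])
print(p['camera_matrix'],p['k1'],-np.array(p['R']).T@p['t'],p['R'])
import pickle;pickle.dump(p,open('w1.pkl','wb'))
for d in robot.look_for('wrist','handle_1'):
  print(d['score'],np.array(p['R']).T@(np.array(d['centre'])-p['t']))
E
```

```text
time: 2.1
tool_pos: [0.4985, 0.1586, 0.2156]
tool_rot: [3.141, 0.0, -2.829]
contact_force: [0.7, 0.6, -1.0]
opening: 0.0637
[0.49848224 0.15860089 0.21555659] [ 3.14090098e+00  3.51640628e-04 -2.82852764e+00] [ 0.73106116  0.62009452 -1.03766489]
[[352.64573205   0.         323.08545194]
 [  0.         352.64573205 245.53888909]
 [  0.           0.           1.        ]] 0.012656131625755554 [0.42992801 0.13636204 0.38497519] [[-0.30751912  0.95154094  0.00135415]
 [ 0.91730745  0.29607664  0.26624362]
 [ 0.25294077  0.08311718 -0.96390482]]
0.97 [0.496922   0.15835207 0.07298718]
0.77 [ 0.56462619 -0.15356631  0.01644568]
0.75 [ 0.55247234 -0.01843024  0.07180169]
0.65 [0.52268213 0.07324947 0.07323856]
0.64 [ 0.42837634 -0.14549706  0.03294892]
0.56 [0.69734484 0.12344745 0.03386915]
```

View pics/w1.png

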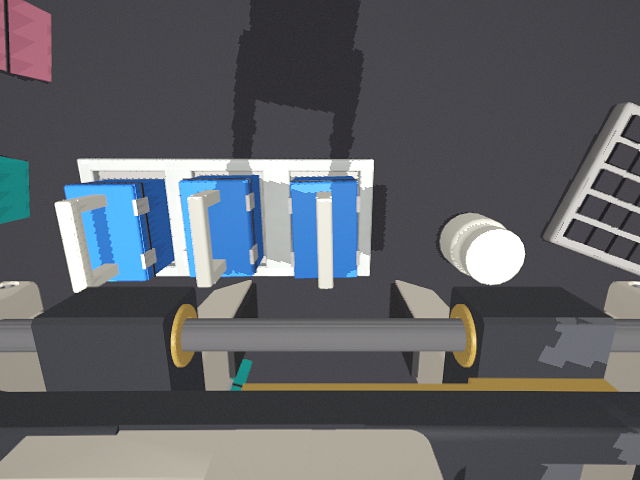

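The wrist image shows all three bars: the left case's bar runs from (325,194) to (325,287), the middle one's around (203,240), and the right one's around (75,240).

Run:
```python
from h import *
import pickle
p=pickle.load(open('w1.pkl','rb'))
im=cv2.imread('pics/w1.png')
cv2.imwrite('pics/w1c.png',cv2.resize(im[170:300,50:350],None,fx=2.6,fy=2.6,interpolation=cv2.INTER_CUBIC))
for a,b in [((324.5,194),(325.5,287))]:
    A,C=[ray(p,q,.118) for q in(a,b)]
    d=A-C;print(((A+C)/2).round(4),np.linalg.norm(d).round(4),'yaw',np.arctan2(d[1],d[0]).round(3))
```

```text
[0.4969 0.16   0.118 ] 0.0753 yaw -2.817
```

View pics/w1c.png

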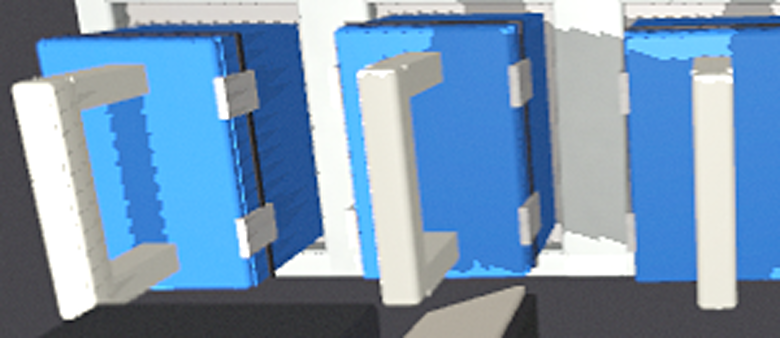

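```bash
python3 - <<'E'
from h import *
from cell import robot
import pickle
p=pickle.load(open('w1.pkl','rb'))
g=lambda q:(50+q[0]/2.6,170+q[1]/2.6)
for a,b in [((376,72),(402,303)),((34,82),(82,317))]:
    A,C=[ray(p,g(q),.118) for q in(a,b)]
    d=C-A;print(((A+C)/2).round(4),np.linalg.norm(d).round(4),'yaw',np.arctan2(-d[1],-d[0]).round(3))
go(robot.observe(),[.498,.159,.107],.318-np.pi)
E
python3 -m creep '[[[0,0.1,4,0,0,0,0.4],[0,0.1,8,0,0,0.3,0.4],[0,0.1,10.4,0,0,0.3,0.4],[0,0.1,10.9,0,0,0.3,0.4],[0,0.1,10.9,0,0,0.3,0.4]]]'
```

```text
[0.5282 0.0671 0.118 ] 0.0719 yaw -2.814
[ 0.5622 -0.0261  0.118 ] 0.0733 yaw -2.823
row cm [ 0.05  0.03 10.88] deg [ 0.02  0.05 -0.24]
time: 2.7
tool_pos: [0.4979, 0.1605, 0.1068]
tool_rot: [3.141, 0.0, -2.832]
contact_force: [-0.2, 0.3, 0.9]
opening: 0.0641
```

```bash
python3 -m creep '[[[0,0,0,0,0,0,-1],[0,0,0,0,0,0,-1],[0,0,0,0,0,0,-1],[0,0,0,0,0,0,-1],[0,0,0,0,0,0,-1],[0,0,0,0,0,0,-1]]]' 25
```

```text
time: 3.3
tool_pos: [0.498, 0.1604, 0.107]
tool_rot: [3.141, 0.0, -2.832]
contact_force: [-1.1, -0.6, -0.1]
opening: 0.0207
```

```bash
python3 -m creep '[[[0,0,-0.2,0,0,0,-1],[0,0,-0.5,0,0,0,-1],[0,0,-0.9,0,0,0,-1],[0,0,-1.2,0,0,0,-1],[0,0,-1.2,0,0,0,-1],[0,0,-1.2,0,0,0,-1],[0,0,-1.2,0,0,0,-1],[0,0,-1.2,0,0,0,-1]]]';python3 -m creep '[[[0,0,0,0,0,0,-1],[0,0,0,0,0,0,-1],[0,0,0,0,0,0,-1]]]'; python3 -m creep '[[[0,0,0,0,0,0,-1],[0,0,0,0,0,0,-1]]]'
```

```text
time: 4.1
tool_pos: [0.4978, 0.1604, 0.1188]
tool_rot: [3.141, -0.0, -2.832]
contact_force: [-0.2, 0.2, -0.4]
opening: 0.0004
time: 4.4
tool_pos: [0.4978, 0.1604, 0.1187]
tool_rot: [3.141, -0.0, -2.832]
contact_force: [0.5, 0.1, -0.3]
opening: 0.0005
time: 4.6
tool_pos: [0.4978, 0.1604, 0.1187]
tool_rot: [3.141, -0.0, -2.832]
contact_force: [-0.2, -0.1, 0.5]
opening: 0.0002
```

Run:
```python
from h import *
from cell import robot
for n in('scene','wrist'):
    im=robot.read_camera(n)[:,:,::-1]
    if n=='scene': im=cv2.resize(im[150:330,290:510],None,fx=3,fy=3,interpolation=cv2.INTER_CUBIC)
    cv2.imwrite(f'pics/{n}2.png',im)
```

```text
(no output)
```

View pics/scene2.png

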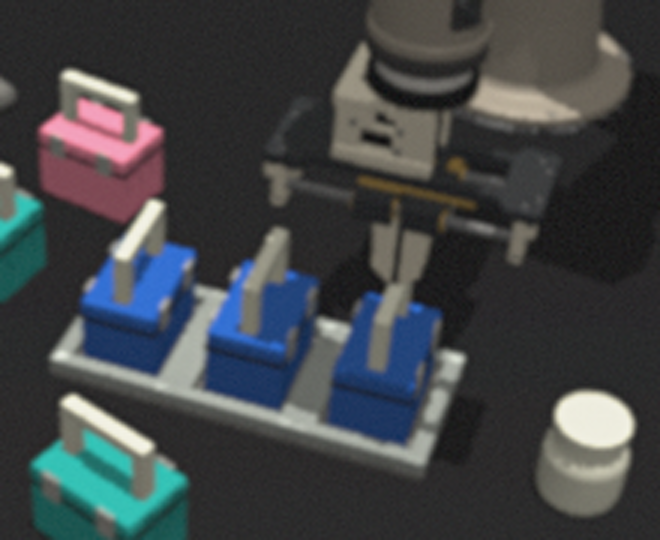

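View pics/wrist2.png

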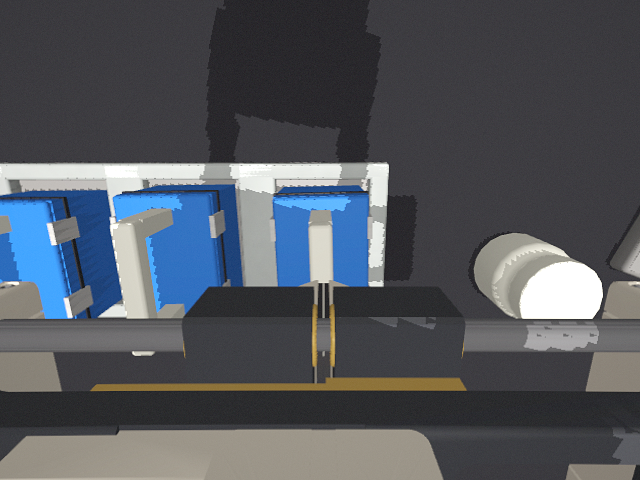

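```bash
cat >> h.py <<'E'
def proj(p,X):
    c=np.array(p['R'])@np.array(X)+np.array(p['t']);s=c[:2]/c[2];s=s*(1+p['k1']*(s@s));K=np.array(p['camera_matrix'])
    return (K[0,0]*s[0]+K[0,2],K[1,1]*s[1]+K[1,2])
E
python3 - <<'E'
from h import *
from cell import robot
s=robot.observe();print(s['tool_pos'],s['opening'],s['qpos'])
p=robot.camera_params('scene');q=robot.camera_params('wrist')
for z in(.105,.125,.14,.16): print(z,ray(p,(423.3,244),z).round(3))
tip=s['tool_pos']-[0,0,.014]
print('tip in scene',proj(p,tip),'crop',[(a-b)*3 for a,b in zip(proj(p,tip),(290,150))],'wrist',proj(q,tip))
for n,z in(('case bar center',.118),):
  x=[.498,.159,z];print(proj(p,x),[(a-b)*3 for a,b in zip(proj(p,x),(290,150))],proj(q,x))
print(-np.array(q['R']).T@q['t'])
E
```

```text
[0.49782732 0.16041728 0.11874053] 0.0004863360310624154 [ 1.64750152e-01  4.37202836e-01  1.66736239e+00  6.99599045e-04
  1.03724147e+00 -1.71607683e+00]
0.105 [0.478 0.152 0.105]
0.125 [0.499 0.163 0.125]
0.14 [0.515 0.172 0.14 ]
0.16 [0.536 0.183 0.16 ]
tip in scene (np.float64(421.7508858560734), np.float64(250.21335598371547)) crop [np.float64(395.25265756822023), np.float64(300.6400679511464)] wrist (np.float64(322.77095411100913), np.float64(282.7484125052667))
(np.float64(421.75912333180975), np.float64(245.36109806806846)) [np.float64(395.27736999542924), np.float64(286.08329420420534)] (np.float64(320.08057944684225), np.float64(291.65557557626806))
[0.429248   0.13844117 0.28818588]
```

Run:
```python
from h import *
from cell import robot
im=robot.read_camera('scene')[:,:,::-1]
im=cv2.resize(im[205:305,370:470],None,fx=6,fy=6,interpolation=cv2.INTER_CUBIC)
cv2.imwrite(f'pics/scene3.png',im)
im=robot.read_camera('wrist')[:,:,::-1]
im=cv2.resize(im[190:300,240:400],None,fx=5,fy=5,interpolation=cv2.INTER_CUBIC)
cv2.imwrite(f'pics/w3.png',im)
```

```text
(no output)
```

View pics/scene3.png

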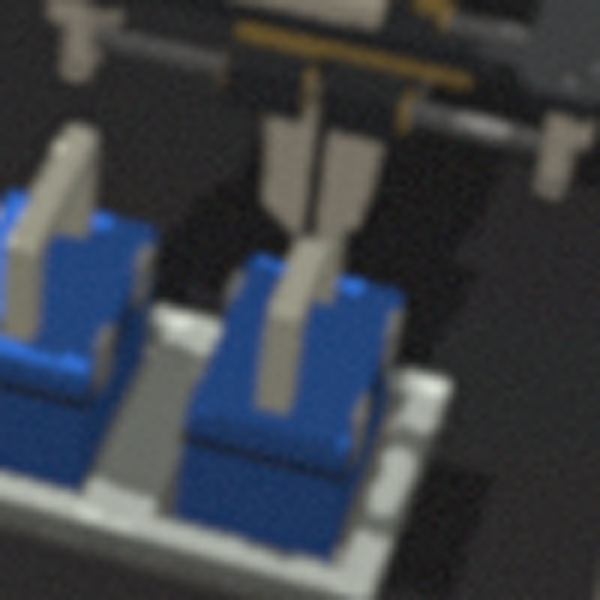

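View pics/w3.png

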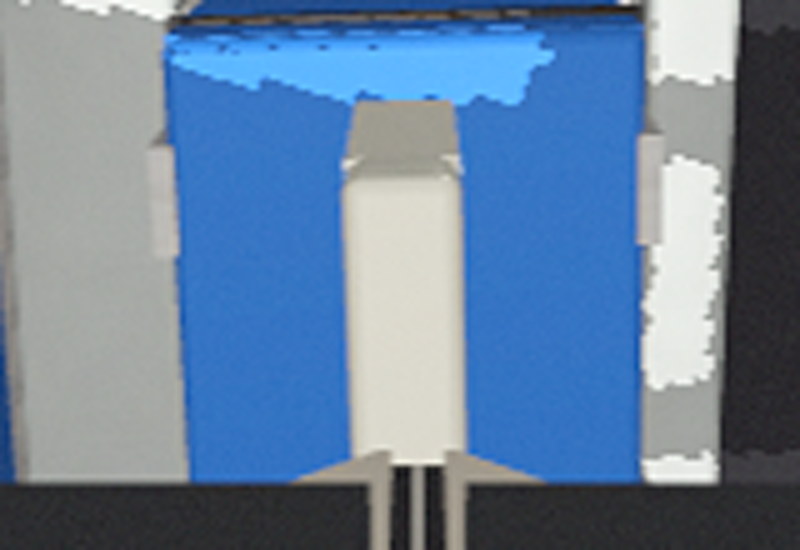

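```bash
python3 -m creep '[[[0,0,0,0,0,0,0],[0,0,0,0,0,0,0],[0,0,0,0,0,0,0],[0,0,0,0,0,0,0],[0,0,0,0,0,0,0],[0,0,0,0,0,0,0]]]'
python3 - <<'E'
from h import *
from cell import robot
s=robot.observe();p=robot.camera_params('scene')
im=robot.read_camera('scene')[:,:,::-1]
im=cv2.resize(im[205:305,370:470],None,fx=6,fy=6,interpolation=cv2.INTER_CUBIC)
cv2.imwrite(f'pics/scene4.png',im)
R=Ro.from_euler('xyz',s['tool_rot'])
for sg in(1,-1):
  for z in(-.014,.0,.014):
    a=proj(p,s['tool_pos']+R.apply([0,sg*s['opening']/2,z]));print(sg,z,(a[0]-370)*6,(a[1]-205)*6)
E
```

```text
time: 5.4
tool_pos: [0.4978, 0.1604, 0.1187]
tool_rot: [3.141, -0.0, -2.832]
contact_force: [0.5, 0.8, 0.4]
opening: 0.0434
1 -0.014 376.8318887011403 227.11099587396228
1 0.0 372.5373891379013 256.8767164350117
1 0.014 368.2929150473915 286.1746032136614
-1 -0.014 259.9214613383849 197.50700270531843
-1 0.0 256.5890673164764 227.20880835243707
-1 0.014 253.29448873448587 256.44996154183616
```

View pics/scene4.png

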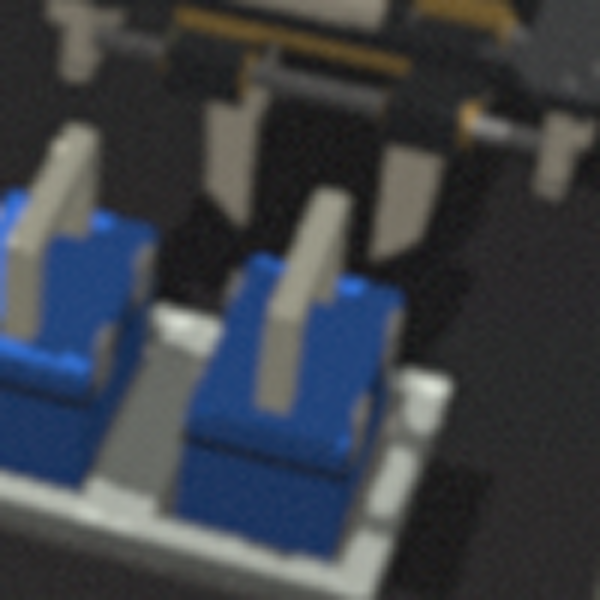

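```bash
python3 -m creep '[[[0,0,1,0,0,0,0],[0,0,1.8,0,0,0,0],[0,0,2.3,0,0,0,0],[0,0,2.4,0,0,0,0],[0,0,2.4,0,0,0,0]]]'
python3 - <<'E'
from h import *
from cell import robot
s=robot.observe();p=robot.camera_params('scene')
im=robot.read_camera('scene')[:,:,::-1]
im=cv2.resize(im[205:305,370:470],None,fx=6,fy=6,interpolation=cv2.INTER_CUBIC)
cv2.imwrite(f'pics/scene5.png',im)
R=Ro.from_euler('xyz',s['tool_rot'])
for sg in(1,-1):
  for z in(.0,.014):
    a=proj(p,s['tool_pos']+R.apply([0,sg*s['opening']/2,z]));print(sg,z,(a[0]-370)*6,(a[1]-205)*6)
E
```

```text
time: 5.95
tool_pos: [0.4977, 0.1604, 0.0943]
tool_rot: [3.141, -0.001, -2.832]
contact_force: [0.2, 0.1, 0.6]
opening: 0.0458
1 0.0 368.47512949334623 308.22445206641476
1 0.014 364.301556395828 336.71160555968277
-1 0.0 247.9046057720709 276.8426750075062
-1 0.014 244.71141599156522 305.2826937365896
```

View pics/scene5.png

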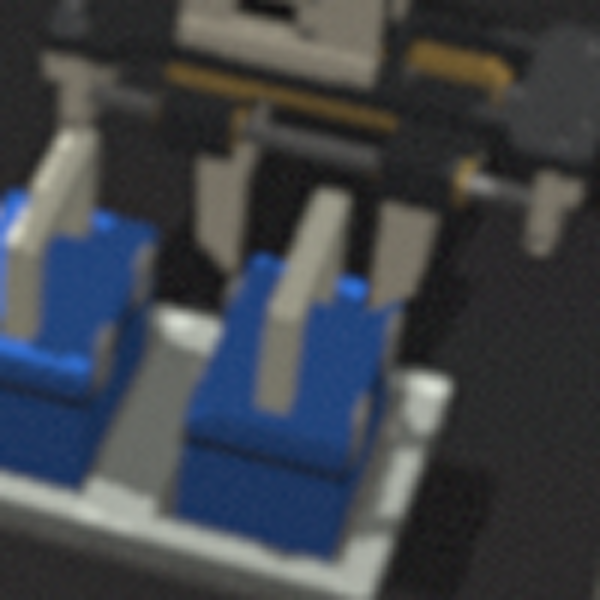

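Run:
```python
from h import *
from cell import robot
import pickle
s=robot.observe();q=robot.camera_params('wrist')
im=robot.read_camera('wrist')[:,:,::-1]
cv2.imwrite('pics/w6.png',cv2.resize(im[170:330,180:460],None,fx=2.8,fy=2.8,interpolation=cv2.INTER_CUBIC))
R=Ro.from_euler('xyz',s['tool_rot'])
for x in(.0095,-.0095):
  for sg in(1,-1):
   for z in(-.005,.0,.014):
    a=proj(q,s['tool_pos']+R.apply([x,sg*s['opening']/2,z]));print(x,sg,z,np.round(a,1),'crop',np.round([(a[0]-180)*2.8,(a[1]-170)*2.8]))
cv2.imwrite('pics/top6.png',cv2.resize(robot.read_camera('top')[210:350,180:360,::-1],None,fx=4,fy=4,interpolation=cv2.INTER_CUBIC))
```

```text
0.0095 1 -0.005 [369.1 278.9] crop [530. 305.]
0.0095 1 0.0 [367.9 275.4] crop [526. 295.]
0.0095 1 0.014 [364.7 266.5] crop [517. 270.]
0.0095 -1 -0.005 [276.3 278.9] crop [270. 305.]
0.0095 -1 0.0 [277.6 275.4] crop [273. 295.]
0.0095 -1 0.014 [280.7 266.6] crop [282. 270.]
-0.0095 1 -0.005 [367.9 313.8] crop [526. 403.]
-0.0095 1 0.0 [366.7 309.5] crop [523. 391.]
-0.0095 1 0.014 [363.7 298.5] crop [514. 360.]
-0.0095 -1 -0.005 [277.7 313.9] crop [273. 403.]
-0.0095 -1 0.0 [278.8 309.6] crop [277. 391.]
-0.0095 -1 0.014 [281.8 298.6] crop [285. 360.]
```

View pics/w6.png

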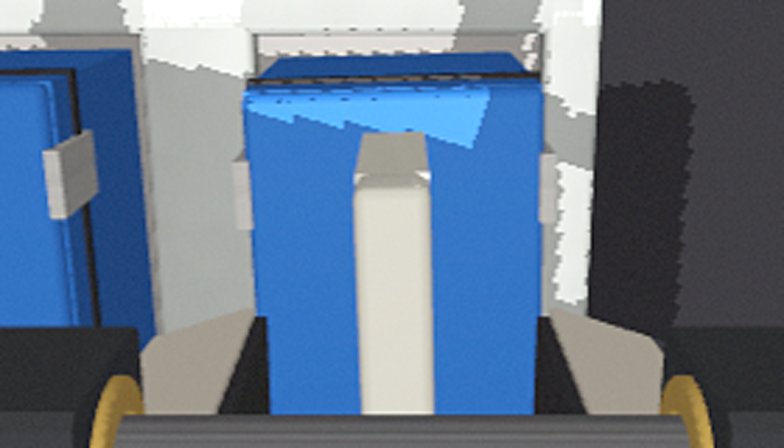

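View pics/top6.png

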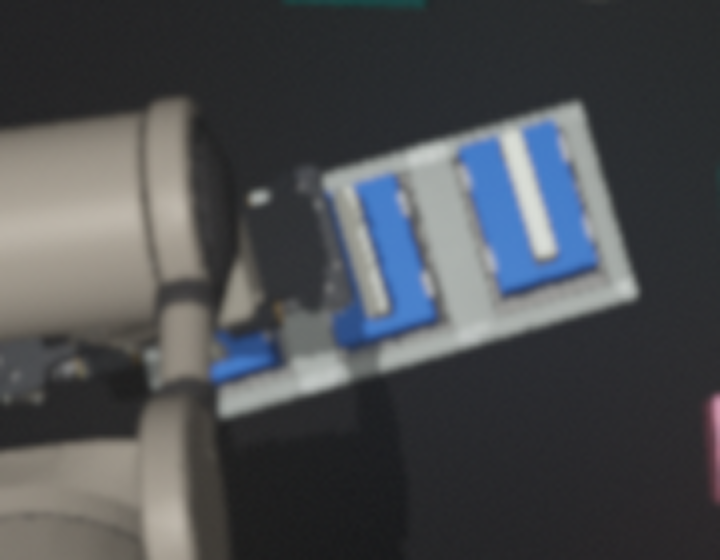

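The scene and wrist views agree that the fingertips end about at the TCP, some 15 mm shorter than specified. That is why the first close passed over the bar. I'll go about 5 mm deeper and close with enough time.

```bash
python3 -m creep '[[[0,0,0.3,0,0,0,0],[0,0,0.5,0,0,0,0],[0,0,0.5,0,0,0,-1],[0,0,0.5,0,0,0,-1],[0,0,0.5,0,0,0,-1],[0,0,0.5,0,0,0,-1],[0,0,0.5,0,0,0,-1],[0,0,0.5,0,0,0,-1]]]' 25;  python3 -m creep '[[[0,0,0,0,0,0,-1],[0,0,0,0,0,0,-1],[0,0,0,0,0,0,-1]]]'
```

```text
time: 6.9
tool_pos: [0.498, 0.1604, 0.09]
tool_rot: [3.141, 0.0, -2.832]
contact_force: [0.3, -0.5, -0.2]
opening: 0.0115
time: 7.2
tool_pos: [0.498, 0.1604, 0.0899]
tool_rot: [3.141, 0.0, -2.832]
contact_force: [0.5, -0.9, -0.6]
opening: 0.012
```

Opening is 12 mm, so the bar is gripped. Now a small heft.

```bash
python3 -m creep '[[[0,0,-0.3,0,0,0,-1],[0,0,-0.6,0,0,0,-1],[0,0,-0.9,0,0,0,-1],[0,0,-1.2,0,0,0,-1],[0,0,-1.2,0,0,0,-1],[0,0,-1.2,0,0,0,-1],[0,0,-1.2,0,0,0,-1],[0,0,-1.2,0,0,0,-1]]]'; for i in 1 2 3; do python3 -m creep '[[[0,0,0,0,0,0,-1]]]'|grep -E "force|opening|tool"; done
```

```text
time: 8.0
tool_pos: [0.4979, 0.1603, 0.1018]
tool_rot: [3.141, 0.0, -2.832]
contact_force: [-0.6, -1.0, -2.1]
opening: 0.012
tool_pos: [0.4979, 0.1603, 0.1017]
tool_rot: [3.141, -0.0, -2.832]
contact_force: [-0.1, 0.8, -2.1]
opening: 0.0115
tool_pos: [0.4978, 0.1603, 0.1016]
tool_rot: [3.141, -0.0, -2.832]
contact_force: [0.0, -0.6, -2.0]
opening: 0.0116
tool_pos: [0.4978, 0.1603, 0.1015]
tool_rot: [3.141, -0.0, -2.832]
contact_force: [-0.6, 0.5, -2.6]
opening: 0.012
```

Run:
```python
from h import *
from cell import robot
im=robot.read_camera('scene')[:,:,::-1]
cv2.imwrite('pics/scene7.png',cv2.resize(im[205:305,370:470],None,fx=6,fy=6,interpolation=cv2.INTER_CUBIC))
```

```text
(no output)
```

View pics/scene7.png

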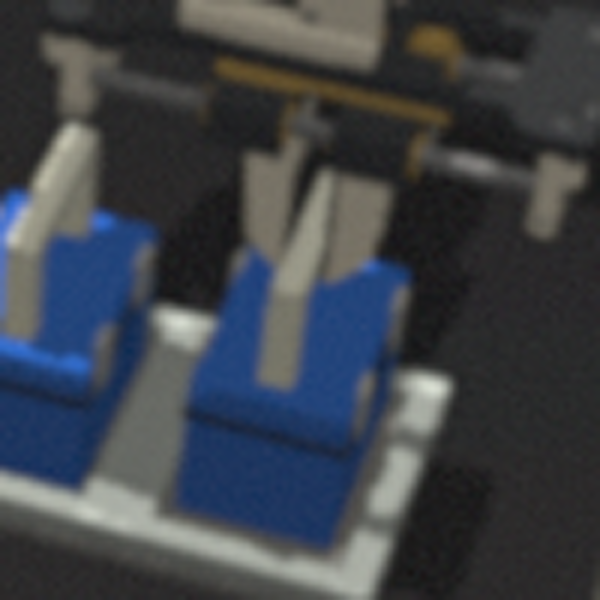

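```bash
python3 -m creep '[[[0,0,-0.3,0,0,0,-1],[0,0,-0.6,0,0,0,-1],[0,0,-0.9,0,0,0,-1],[0,0,-1.2,0,0,0,-1],[0,0,-1.2,0,0,0,-1],[0,0,-1.2,0,0,0,-1],[0,0,-1.2,0,0,0,-1]]]' 45
python3 - <<'E'
from h import *
from cell import robot
im=robot.read_camera('scene')[:,:,::-1]
print(robot.observe()['contact_force'],robot.observe()['torque'])
cv2.imwrite('pics/scene8.png',cv2.resize(im[205:305,370:470],None,fx=6,fy=6,interpolation=cv2.INTER_CUBIC))
im=robot.read_camera('wrist')[:,:,::-1]
print(robot.observe()['contact_force'],robot.observe()['torque'])
cv2.imwrite('pics/w8.png',im)
E
```

```text
time: 9.05
tool_pos: [0.4977, 0.1603, 0.1134]
tool_rot: [3.141, -0.001, -2.832]
contact_force: [0.1, 0.2, -2.1]
opening: 0.0111
[ 0.36520587 -0.1038585  -2.87805148] [ 0.01947283  0.03017515 -0.04699225]
[-0.05505496 -0.28651869 -1.57805271] [0.10148241 0.02424327 0.02151141]
```

View pics/scene8.png

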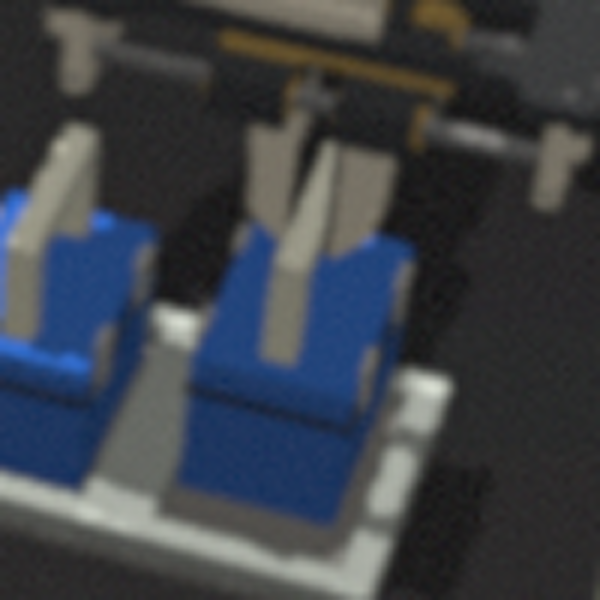

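View pics/w8.png

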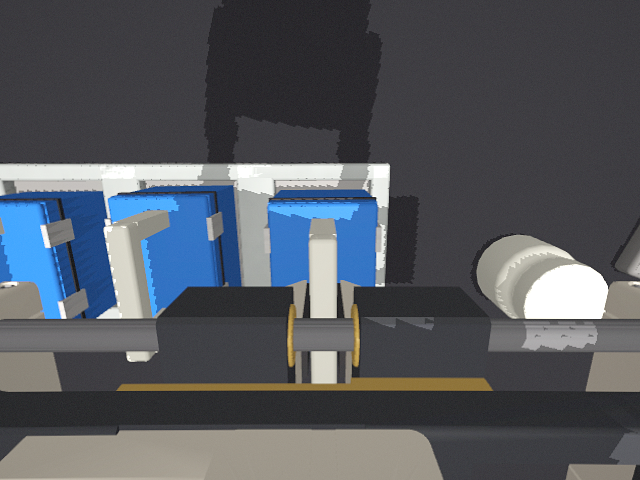

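Left case lifted clear and reads about 2.2 N, so it's empty. Setting it back gently.

```bash
python3 -m creep '[[[0,0,0.5,0,0,0,-1],[0,0,1.0,0,0,0,-1],[0,0,1.5,0,0,0,-1],[0,0,2.0,0,0,0,-1],[0,0,2.2,0,0,0,-1],[0,0,2.33,0,0,0,-1],[0,0,2.36,0,0,0,-1],[0,0,2.36,0,0,0,-1]]]'; python3 -m creep '[[[0,0,0,0,0,0,0],[0,0,0,0,0,0,0],[0,0,0,0,0,0,0],[0,0,0,0,0,0,0]]]';python3 - <<'E'
from h import *
from cell import robot
s=robot.observe();s['tool_pos'][2]
go(s,[.528,.066,s['tool_pos'][2]],.322-np.pi)
E
```

```text
time: 9.95
tool_pos: [0.4977, 0.1603, 0.0901]
tool_rot: [3.141, -0.001, -2.832]
contact_force: [-1.1, -0.8, 1.6]
opening: 0.0114
time: 10.35
tool_pos: [0.4979, 0.1603, 0.0902]
tool_rot: [3.141, -0.0, -2.832]
contact_force: [0.2, 0.2, -0.1]
opening: 0.039
row cm [ 0.  -9.9 -0. ] deg [ 0.03 -0.01 -0.71]
```

```bash
python3 -m creep '[[[0,0,-3,0,0,0,0],[0,0,-6,0,0,0,0],[0,-3,-6.5,0,0,-0.7,0],[0,-6.5,-6.5,0,0,-0.7,0],[0,-9.9,-6.5,0,0,-0.7,0],[0,-9.9,-6.5,0,0,-0.7,0],[0,-9.9,-6.5,0,0,-0.7,0]]]'
python3 - <<'E'
from h import *
from cell import robot
s=robot.observe();p=robot.camera_params('wrist');im=robot.read_camera('wrist')[:,:,::-1]
cv2.imwrite('pics/w9.png',im)
a=proj(p,[.528,.066,.118]);print(a)
im=robot.read_camera('scene')[:,:,::-1]
cv2.imwrite('pics/scene9.png',cv2.resize(im[190:310,340:470],None,fx=5,fy=5,interpolation=cv2.INTER_CUBIC))
E
```

```text
time: 11.05
tool_pos: [0.528, 0.0656, 0.155]
tool_rot: [3.141, -0.0, -2.822]
contact_force: [0.4, 0.7, 0.2]
opening: 0.0457
(np.float64(323.3518330084071), np.float64(269.1984213571115))
```

View pics/w9.png

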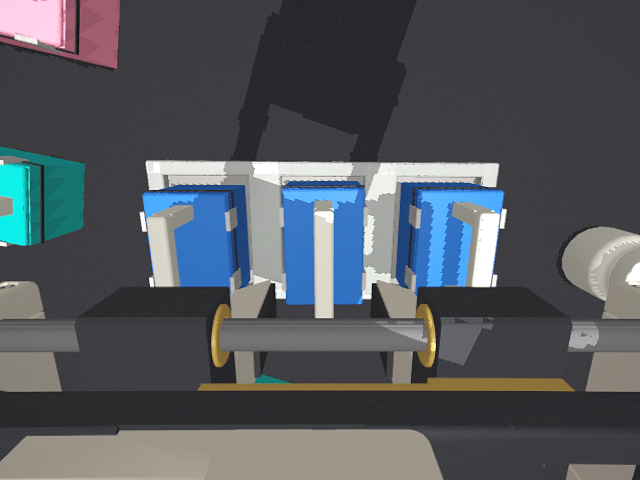

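View pics/scene9.png

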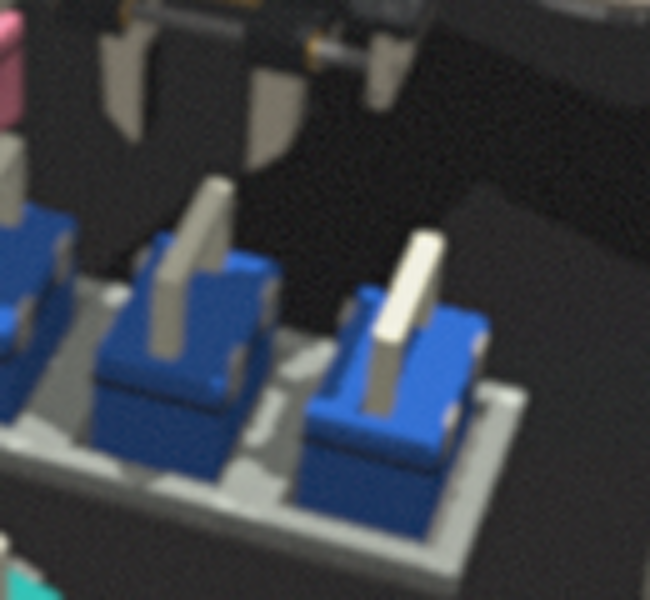

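Left case is seated again and the gripper is centred over the middle bar (u≈324). Going down and gripping.

```bash
python3 -m creep '[[[0,0,3,0,0,0,0],[0,0,5.5,0,0,0,0],[0,0,6.4,0,0,0,0],[0,0,6.5,0,0,0,0],[0,0,6.5,0,0,0,-1],[0,0,6.5,0,0,0,-1],[0,0,6.5,0,0,0,-1],[0,0,6.5,0,0,0,-1]]]' 30;  python3 -m creep '[[[0,0,0,0,0,0,-1],[0,0,0,0,0,0,-1],[0,0,0,0,0,0,-1],[0,0,0,0,0,0,-1],[0,0,0,0,0,0,-1]]]'
```

```text
time: 11.95
tool_pos: [0.528, 0.0668, 0.0908]
tool_rot: [3.141, 0.001, -2.819]
contact_force: [0.7, -1.0, 0.8]
opening: 0.0184
time: 12.45
tool_pos: [0.5281, 0.0666, 0.0909]
tool_rot: [3.141, 0.001, -2.819]
contact_force: [0.8, -1.4, 0.4]
opening: 0.0113
```

```bash
python3 -m creep '[[[0,0,-0.3,0,0,0,-1],[0,0,-0.7,0,0,0,-1],[0,0,-1.1,0,0,0,-1],[0,0,-1.6,0,0,0,-1],[0,0,-2,0,0,0,-1],[0,0,-2,0,0,0,-1],[0,0,-2,0,0,0,-1],[0,0,-2,0,0,0,-1]]]' 45; for i in 1 2; do python3 -m creep '[[[0,0,0,0,0,0,-1]]]'|grep -E "force|opening|tool_pos"; done
```

```text
time: 13.25
tool_pos: [0.5279, 0.0666, 0.1107]
tool_rot: [3.141, 0.001, -2.819]
contact_force: [0.3, -0.6, -6.2]
opening: 0.0118
tool_pos: [0.5278, 0.0666, 0.1105]
contact_force: [-0.2, 0.3, -6.4]
opening: 0.0112
tool_pos: [0.5277, 0.0666, 0.1103]
contact_force: [-0.2, -0.2, -5.6]
opening: 0.0116
```

Middle case reads about 6.1 N, so this is the one with the battery. Raising it.

```bash
python3 -m creep '[[[0,0,-2,0,0,0,-1],[0,0,-4.5,0,0,0,-1],[0,0,-7,0,0,0,-1],[0,0,-9.5,0,0,0,-1],[0,0,-12,0,0,0,-1],[0,0,-14,0,0,0,-1],[0,0,-15.5,0,0,0,-1],[0,0,-16,0,0,0,-1]]]' 50; python3 -m creep '[[[0,0,0,0,0,0,-1],[0,0,0,0,0,0,-1],[0,0,0,0,0,0,-1],[0,0,0,0,0,0,-1],[0,0,0,0,0,0,-1]]]'
python3 - <<'E'
from h import *
from cell import robot
im=robot.read_camera('scene')[:,:,::-1]
cv2.imwrite('pics/scene10.png',cv2.resize(im[130:310,300:480],None,fx=3.3,fy=3.3,interpolation=cv2.INTER_CUBIC))
im=robot.read_camera('wrist')[:,:,::-1];cv2.imwrite('pics/w10.png',im)
im=robot.read_camera('top')[:,:,::-1];cv2.imwrite('pics/top10.png',im)
E
```

```text
time: 14.25
tool_pos: [0.5283, 0.0665, 0.2719]
tool_rot: [-3.141, 0.003, -2.82]
contact_force: [1.2, 0.2, -6.5]
opening: 0.0111
time: 14.75
tool_pos: [0.5281, 0.0665, 0.2714]
tool_rot: [3.142, 0.002, -2.819]
contact_force: [0.0, -0.9, -6.7]
opening: 0.0119
```

View pics/scene10.png

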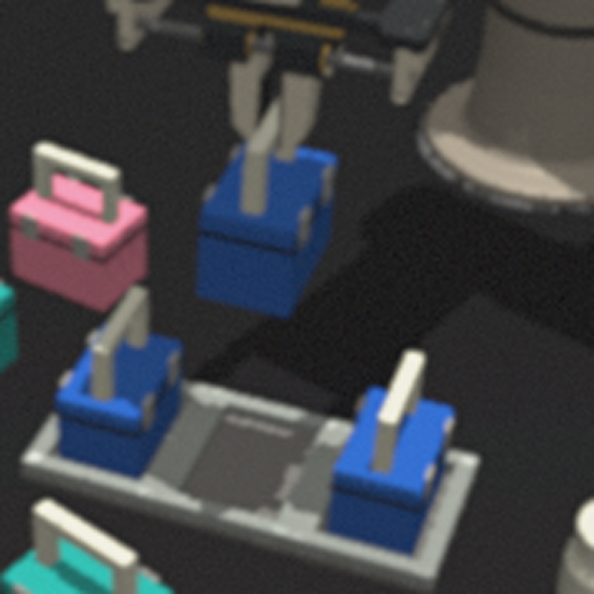

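View pics/w10.png

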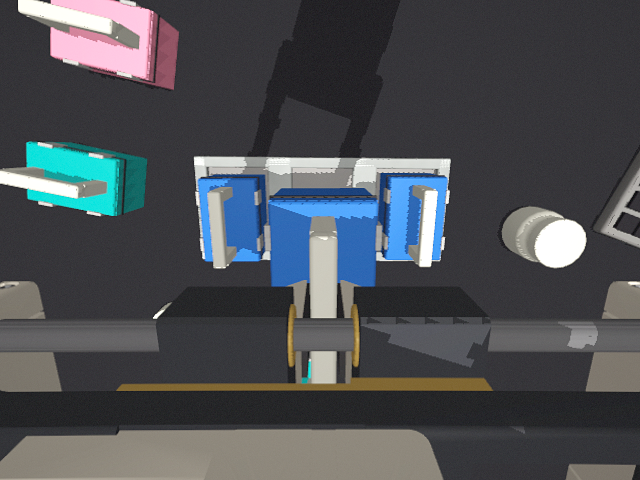

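View pics/top10.png

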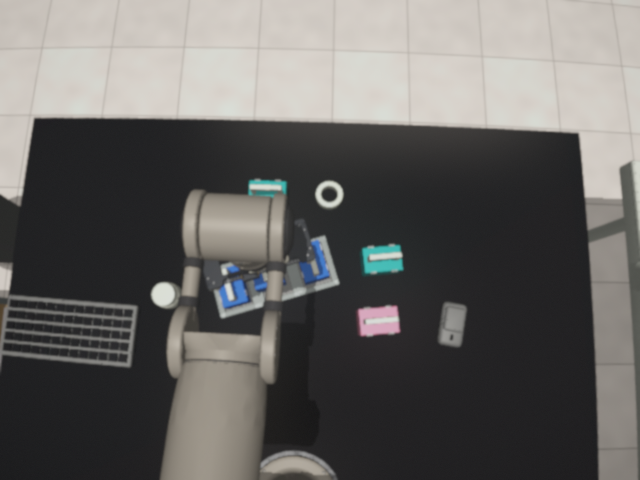

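The scene view shows the middle case level and well clear, the other two standing in the outer bays, and the bystanders where they were (jar (165,294), tape (329,194), mouse (452,325) in the top view). One last stillness check, then hand in.

```bash
python3 -m creep '[[[0,0,0,0,0,0,-1],[0,0,0,0,0,0,-1],[0,0,0,0,0,0,-1],[0,0,0,0,0,0,-1],[0,0,0,0,0,0,-1],[0,0,0,0,0,0,-1]]]'
python3 - <<'E'
from h import *
from cell import robot
im=robot.read_camera('wrist')[:,:,::-1]
a=cv2.imread('pics/w10.png');print('mean diff',np.abs(im[190:280,260:390].astype(int)-a[190:280,260:390]).mean())
print(abs(robot.observe()['qvel']).max());robot.hand_in()
E
```

```text
time: 15.5
tool_pos: [0.5283, 0.0665, 0.2717]
tool_rot: [-3.141, 0.002, -2.819]
contact_force: [0.3, -0.8, -7.1]
opening: 0.0116
mean diff 2.0274928774928775
0.002157029443793543
the job is handed in; nothing more can be done
```

I handed in the job at about 15.5 s with the middle case, the heavy one, held level by its handle. Its underside is about 18.6 cm above the desk, worked out from how far the arm lifted.

- **Left case:** it hefted at about 2.2 N, so it is empty. I lifted it clear of its bay, set it back upright, and a picture confirmed it is standing in the dock.
- **Middle case:** it read 5.6 to 7.1 N, so it has the battery.
- **Right case:** I never hefted it, taking it as empty by elimination since only one case has the battery.
- **Last checks:** the grip opening held at about 11.6 mm on the 12 mm bar and the joints were practically still. In the wrist view the held case had not shifted in the grip between the last two pictures. Both other cases were standing in the dock, and the jar, tape and mouse looked unmoved in the top picture.
- **What went wrong:** my first grasp closed on nothing, because the fingertips reached about 15 mm less than specified. I saw this in the scene and wrist pictures, gripped about 17 mm deeper, and it held. That case did not move visibly in the failed try.

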